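Butt a frame bar into the corner of the fence

TASK

Get the long dark frame bar ready for its corner joint: push it along the bench until its whole side lies flush against the wooden fence, while it is still clear of the stop block, then slide it along the fence until its end butts against the stop block. Only push or nudge it gently with the fingertips, without gripping it, and keep it flat on the bench; leave it lying flush with both fence and stop, and leave the other things on the bench where they are.

Things in the scene. Friction and masses are not known exactly. Their poses are not given: they have to be found in the camera images.
- bar: the thing to push: a loose straight frame bar of dark metal, plain rectangular section, 180 mm long (its y axis), 30 mm wide (its x axis), 25 mm high, 0.2 to 0.4 kg (slides under about 1 to 3 N); origin at the centre of its underside. It starts on the robot's side of the fence, its centre 90 to 130 mm from the fence's face, near the middle of the fence, askew by up to 0.35 rad to it
- fence: a fixed wooden strip screwed to the bench beyond the bar, 480 mm long (its y axis), 40 mm deep, 25 mm high; origin on the bench, at mid-length of the face that looks towards the robot; its x axis points away from the robot, square to that face, so the bar lies flush when its centre is at x = -15 mm in this frame with both y axes parallel
- stop: the stop: a fixed wooden block 60 mm (its x axis, square to the fence) by 40 mm (its y axis, along the fence), 25 mm high, standing against the robot's side of the fence close to its left or its right end (210 mm along from the fence's middle); its axes are parallel to the fence's; origin at the centre of its underside. The bar butts against it when their centres are 110 mm apart along the fence; it is the block's face towards the fence's middle that the bar meets
- tin: bystander: a closed metal tin, 51 mm across, 45 mm high, standing by the fence at the end where the stop is not (210 mm along from the fence's middle, 30 mm in front of its face); origin at the centre of its underside
- offcut: bystander: a short offcut of the same bar, 80 mm long (its y axis), 30 mm wide, 25 mm high, lying beside the bar, about 250 mm to the left or the right of the fence's middle; origin at the centre of its underside
- driver: bystander: a screwdriver with a black handle, 170 mm long, lying roughly along the robot's x on the other side of the bar from the offcut, about 250 mm from the fence's middle; origin about mid-length, on its underside
- glue: bystander: a white bottle, 54 mm across, 130 mm high, standing at least 80 mm behind the fence's front face; origin at the centre of its underside
- tape: bystander: a roll of pale tape lying flat, 96 mm across, 40 mm high, behind the fence; origin at the centre of its underside
- jar: bystander: a clear jar with a metal cap, 60 mm across, 75 mm high, behind the fence's left part; origin at the centre of its underside
Things that resemble listed ones, but are neither listed nor needed, are in the scene too. Of the things that look like the stop, take the one that is farthest from the robot's base at the start.

How it is judged (in metres and radians):
On the way:
1. the bar's side lies flush against the fence while its end is still at least 15 mm short of the stop (x of bar in the frame of fence between -0.019 and 0 m and angle between the y axis of bar and the y axis of fence, either way round below 0.025 rad and not (y of bar in the frame of stop between -0.125 and 0.125 m) and y of bar in the frame of fence between -0.15 and 0.15 m), for 0.1 s.
At the end, for the whole second after the job is handed in: the bar lies flat and still on the bench, its side within 4 mm of the fence's face and parallel to it within 0.025 rad, and its end within 3.5 mm of the stop (x of bar in the frame of fence between -0.019 and 0 m and angle between the y axis of bar and the y axis of fence, either way round below 0.025 rad and y of bar in the frame of stop between -0.1135 and 0.1135 m and y of bar in the frame of fence between -0.15 and 0.15 m and height (world z) of bar below 0.004 m and angle between bar's own z axis and vertical below 0.05 rad and linear speed of bar below 0.01 m/s); the robot touches nothing.
It fails at once if the bar is lifted more than 8 mm off the bench or tipped (height (world z) of bar above 0.008 m or angle between bar's own z axis and vertical above 0.15 rad).
It fails at once if the bar is pinched or shoved hard, with over 35 N from the fingers (contact force between the fingers and bar above 35 N).
It fails at once if a bystander is moved by more than 20 mm or knocked over (distance of any of offcut, tin, driver, glue, tape, jar from where it was at the start of the episode above 0.02 m or angle between any of offcut, tin, glue, tape, jar's own z axis and vertical above 0.5 rad).
It also fails if it takes over 45 s, if anything falls off the work surface, if the arm or the gripper's body presses on something with over 40 N, if the wrist force passes 120 N, or if a joint passes its speed limit or range.

ROBOT

A 6-joint arm with a two-finger parallel gripper is mounted at the origin on the work surface. World frame = base frame: x ahead of the robot, y to its left, z up, the work surface at z = 0. Lengths are in mm, angles in rad, forces in N, time in s.
With the tool pointing down it reaches from about 350 to 775 mm from the base axis. Payload 7.3 kg.
Tool frame: the origin (TCP) lies on the front face of the gripper's body, between the roots of the fingers; the fingertips stand 66 mm ahead of it and the grasp point (between the pads) lies 47 mm ahead of it (bot.tcp_to_grasp is the z of the grasp point in the tool frame, in mm); z points along the fingers, y is the direction in which the jaws open and shut (so a half turn about z gives the same grasp; the last joint's range is limited). The gripper opens to 92 mm and grips with 3 to 60 N. Pads are 19 mm wide; open, the fingers measure 130 mm over their backs; the gripper's body (75 mm by 190 mm) begins 47 mm behind the grasp point.
Start: joints at [-1.348, 0.342, 1.524, -0, 1.275, -0.146], TCP at [189.282, -489.705, 292.241] pointing down, gripper open.
Joint ranges: [-2.53, 2.53], [-0.77, 2.02], [0.04, 2.7], [-1, 4.14], [0.28, 2.66], [-3.11, 3.11]. Speed limits (rad/s): [2.57, 2.57, 3.14, 3.14, 3.14, 3.14].

INTERFACE

Orientations are given as [roll, pitch, yaw] about the fixed x, y, z axes, in that order (R = Rz(yaw) Ry(pitch) Rx(roll)).
In Python, from plant import bot gives the robot as it stands.
- The arm moves only by the tool carry_out, never from a script. Its argument "deltas" is a list that holds one entry, the list of rows, each a list of 4 numbers: the shift along the tool's x, y, z in mm, then the turn about the tool's z in units of 5 degrees (1.0 is 5 degrees). A call has 1 to 20 rows; each row is the pose to reach, as a shift and turn from the pose commanded when the call began, along the tool's axes at that moment; what a row does not reach only later rows make up. A row lasts 1/10 s, in which the tool goes at most 50 mm and 8.59 degrees, less where a joint would pass 70% of its speed; a pose out of reach is approached as far as the arm can. A call with a gripper value outside its range is refused whole. "fingers" is the finger opening in mm, from 0 to 91.8, set as the call begins (left out, the last holds). The fingers move at their own pace and stop on an object; the grip force is fixed at half the most. Time passes only in rows, so rows that repeat a pose let the fingers close. It gives the time, the measured TCP pose, the force and the opening at its end, in the units of the state.
- bot.get_obs(): the state, without advancing time (a new reading comes with each control period).
- bot.capture(name): name is "scene" or "top"; returns (picture, depth): 420x560x3 uint8, blue, green, red; 420x560 float32, mm along the optical axis (not along the pixel's ray), 0 where there is no reading.
- bot.camera_model(name): a dict with "K" (3x3 intrinsics, pixels), "distortion" ([k1, k2, p1, p2, k3] as OpenCV has them; the pictures are not rectified), "camera_from_world" (4x4, takes a point from world to camera coordinates). Camera axes: x right, y down, z forward; pixel columns grow to the right and rows downward; lengths in mm; the calibration is good to about 2 mm. A picture is of the moment at which its call begins. camera_model takes no time and is no camera call.
- bot.close_job(): hands the job in, once; it reports no verdict.
The state is a dict: "time": time; "joint_positions": joint angles; "dq": joint speeds; "tau": joint torques, N m; "tool_pos": TCP position; "tcp_rot": TCP orientation; "contact_force": force on the tool from outside, world axes, zero at the start; "moment": the same for the moment, N m; "grip_width": finger opening in mm.
Only numpy, scipy, OpenCV 4.12 (cv2) and the standard library are available. Lean on these libraries where they do the work, as an engineer would, in place of code of your own. Each camera call takes 0.05 s, during which the arm holds its last target. There are 200 camera calls.

## Working session

There is one attempt and no reset: what is moved stays moved. The work goes in short steps, Python scripts to look and compute and a tool call to move; the robot and the scene stay as the last step left them, time stands still between calls to the robot, and variables do not carry over. Pictures are saved under pics/ and viewed, about 8 in all and at most 12, crops included, and the job is handed in when it is done.

Besides the shell and the picture viewer there is one more tool, called by a JSON object that holds its "method" and its "body", one argument or row to a line. carry_out: Moves the arm, as the interface text tells. Its arguments: {"type":"object","properties":{"deltas":{"type":"array","items":{"type":"array","items":{"type":"array","items":{"type":"number"}}}},"fingers":{"type":"number"}},"required":["deltas"]}

```bash
mkdir -p pics; ls; cat > h.py <<'E'
import numpy as np, cv2
from plant import bot
def snap(name,fn):
    p,d=bot.capture(name); cv2.imwrite('pics/'+fn+'.png',p); np.save('pics/'+fn+'.npy',d); return p,d
def world(name,uv,d):
    """pixels (N,2) -> world points using depth image d"""
    m=bot.camera_model(name); K=np.array(m['K']); D=np.array(m['distortion']); T=np.linalg.inv(np.array(m['camera_from_world']))
    uv=np.asarray(uv,float).reshape(-1,2)
    n=cv2.undistortPoints(uv[:,None],K,D)[:,0]
    z=d[uv[:,1].round().astype(int),uv[:,0].round().astype(int)]
    return (np.c_[n,np.ones(len(n))]*z[:,None])@T[:3,:3].T+T[:3,3]
def cloud(name,d):
    h,w=d.shape; uv=np.stack(np.meshgrid(np.arange(w),np.arange(h)),-1).reshape(-1,2)
    return world(name,uv,d).reshape(h,w,3)
E
python3 - <<'E'
from h import *
a,d=snap('top','top0'); b,e=snap('scene','scene0')
print(bot.get_obs())
print(bot.camera_model('top')['camera_from_world'])
E
```

```text
pics
{'time': 0.1, 'joint_positions': array([-1.34799893e+00,  3.42656075e-01,  1.52491287e+00, -1.69537351e-05,
        1.27541063e+00, -1.46024099e-01]), 'dq': array([-1.95315309e-03,  9.57145743e-04, -3.00856112e-03, -5.12377939e-05,
       -3.56377426e-04, -4.89253829e-04]), 'tau': array([ 1.58471372e-03, -4.32002735e+01, -2.44694638e+01,  7.19087804e-02,
        5.27082221e-02, -4.10052382e-05]), 'tool_pos': array([ 189.21514976, -489.42370426,  291.61583947]), 'tcp_rot': array([-3.14021813e+00, -1.85765676e-04,  3.68826317e-01]), 'contact_force': array([ 0.28549097, -0.19722735,  0.40444666]), 'moment': array([ 0.01693109,  0.01700545, -0.01297707]), 'grip_width': 91.90205496995986}
[[-6.28146761e-02 -9.98023098e-01  2.05260985e-03  6.18525045e+01]
 [-9.75202880e-01  6.09408199e-02 -2.12757045e-01  5.93334898e+02]
 [ 2.12211358e-01 -1.53659759e-02 -9.77102976e-01  7.32085997e+02]
 [ 0.00000000e+00  0.00000000e+00  0.00000000e+00  1.00000000e+00]]
```

View pics/top0.png

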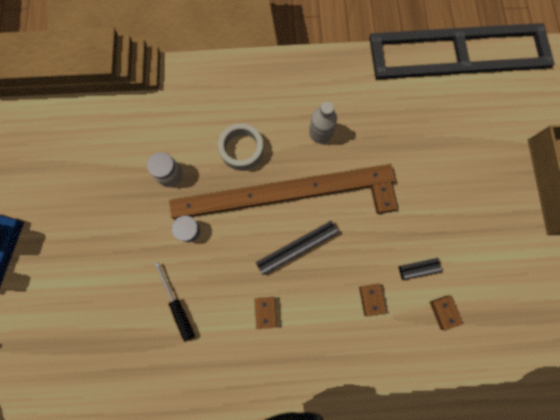

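View pics/scene0.png

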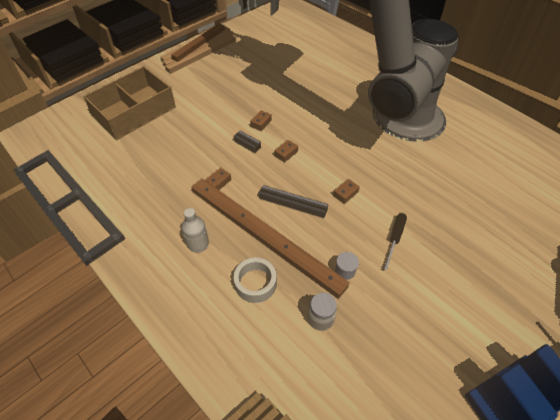

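Top view: the bar is at (298,248), the fence runs from (172,208) to (393,175), the tin is at (186,229), the offcut at (421,269) and the driver at (176,305). Blocks that look like the stop are at (384,196), (265,312), (373,299) and (447,312). The stop is (384,196): it is the farthest from the base and stands against the fence's right end. Next I measure the bar, fence and stop.

```bash
cat >> h.py <<'E'
def blobs(name,d,lo=12,hi=32,amin=150):
    P=cloud(name,d); m=((P[...,2]>lo)&(P[...,2]<hi)&(d>0)).astype(np.uint8)
    n,l,s,c=cv2.connectedComponentsWithStats(m,connectivity=4)
    return [(c[i],s[i,4],P[l==i]) for i in range(1,n) if s[i,4]>amin]
def line_top(p,a,wid):
    pass
E
python3 - <<'E'
from h import *
d=np.load('pics/top0.npy')
for c,a,p in blobs('top',d):
    t=p[p[:,2]>20]
    if len(t)<50: continue
    r=cv2.minAreaRect(t[:,:2].astype(np.float32))
    print(c.round(),a,'z',np.median(t[:,2]).round(1),'ctr',np.round(r[0],1),'size',np.round(r[1],1),round(r[2],2))
a=cv2.imread('pics/top0.png')
cv2.imwrite('pics/crop.png',cv2.resize(a[140:330,150:470],None,fx=2.5,fy=2.5,interpolation=cv2.INTER_CUBIC))
E
```

```text
[461.  50.] 4157 z 20.6 ctr [ 951.5 -417.9] size [112.  417.4] 1.44
[119.  76.] 954 z 23.3 ctr [951.2 467.2] size [357. 110.] 89.08
[543. 184.] 640 z 25.9 ctr [ 617.7 -540.1] size [220.3  13. ] 2.35
[293. 191.] 4946 z 24.7 ctr [607.5  17.2] size [101.  478.8] 6.07
[  8. 238.] 597 z 28.3 ctr [558.5 595.3] size [123.   37.5] 2.72
[296. 247.] 1309 z 24.8 ctr [ 5.154e+02 -5.000e-01] size [ 30.5 179.7] 25.42
[420. 268.] 600 z 24.7 ctr [ 455.2 -250.4] size [30.2 81.2] 8.02
[178. 313.] 683 z 23.5 ctr [383.8 239.8] size [84.3 22. ] 23.88
[372. 300.] 649 z 24.6 ctr [ 399.6 -144.9] size [60.4 40. ] 5.23
[446. 313.] 688 z 24.6 ctr [ 364.5 -291.6] size [60.6 41.7] 15.69
[264. 313.] 631 z 24.6 ctr [388.9  72.4] size [60.1 40. ] 1.21
```

View pics/crop.png

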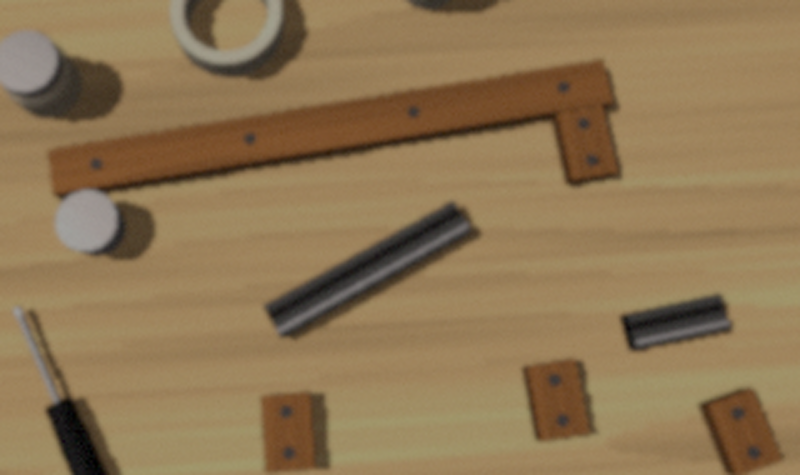

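Checks: the bar measures 30.5×179.7 mm with its top at z≈25, and its centre is 103 mm from the fence face, askew 0.338 rad. The fence yaw is about 6.07°, with its face origin near (617,18). All of this agrees with the description. I'll use the open fingers as a two-point pusher, with tool y parallel to the fence.

{"method": "carry_out", "body": {
  "deltas": [
    [[21,-18,5,0.15],[42,-36,10,0.3],[63,-54,15,0.45],[84,-72,20,0.6],[105,-90,25,0.75],[126,-108,30,0.9],[147,-126,35,1.05],[168,-144,40,1.2],[189,-162,45,1.35],[210,-180,50,1.5],[231,-198,60,1.65],[252,-216,70,1.8],[273,-234,80,2.0],[294,-252,90,2.2],[315,-270,100,2.4],[336,-288,110,2.6],[357,-306,120,2.8],[378,-324,130,3.0],[399,-342,130,3.0],[416,-356,130,3.0]]
  ],
  "fingers": 91.8
}}

```text
time: 2.1
tool_pos: [449.2, -6.3, 161.6]
tcp_rot: [-3.141, 0.001, 0.108]
contact_force: [1.6, -0.4, 0.8]
grip_width: 91.7
```

```bash
cat >> h.py <<'E'
# fence frame from measured rect
TH=np.radians(6.07); FX=np.array([np.cos(TH),np.sin(TH)]); FY=np.array([-FX[1],FX[0]]); FO=np.array([617.4,18.3])
def tof(p): q=np.asarray(p)[...,:2]-FO; return np.stack([q@FX,q@FY],-1)
def st():
    o=bot.get_obs(); f=o['contact_force'][:2]
    print('t',round(o['time'],2),'tcp_f',tof(o['tool_pos']).round(1),'z',o['tool_pos'][2].round(1),'yaw',np.degrees(o['tcp_rot'][2]).round(2),'F_f',(f@FX).round(2),(f@FY).round(2),'Fz',o['contact_force'][2].round(2),'w',round(o['grip_width'],1))
E
python3 - <<'E'
from h import *
st()
d=np.load('pics/top0.npy')
for c,a,p in blobs('top',d):
    if not(285<c[0]<300 and c[1]<200): continue
    t=p[p[:,2]>20]; f=tof(t)
    fr=[];bk=[];ys=[]
    for y in range(-180,230,20):
        s=f[abs(f[:,1]-y)<5][:,0]; fr.append(np.percentile(s,2)); bk.append(np.percentile(s,98)); ys.append(y)
    print('front fit',np.polyfit(ys,fr,1),'back',np.polyfit(ys,bk,1),'yends',f[:,1].min(),f[:,1].max())
    s=f[f[:,0]<-10]; print('stop x',s[:,0].min(),'y',s[:,1].min(),s[:,1].max())
E
```

```text
t 2.1 tcp_f [-169.9   -6.6] z 161.6 yaw 6.17 F_f 1.57 -0.54 Fz 0.8 w 91.7
front fit [0.00148017 0.37616789] back [1.08156388e-03 3.88470324e+01] yends -239.44148966859947 239.3148998351794
stop x -60.51247536145668 y -229.72702812197605 -188.45472590001535
```

{"method": "carry_out", "body": {
  "deltas": [
    [[0,0,20,0],[0,0,40,0],[0,0,60,0],[0,0,75,0],[0,0,83,0],[0,0,87,0],[0,0,87,0],[0,0,87,0]]
  ]
}}

```text
time: 2.9
tool_pos: [449.3, -7.8, 75.7]
tcp_rot: [3.141, -0.001, 0.107]
contact_force: [-0.7, 0.3, -0.7]
grip_width: 91.7
```

{"method": "carry_out", "body": {
  "deltas": [
    [[3,0,0,0],[6,0,0,0],[9,0,0,0],[12,0,0,0],[15,0,0,0],[18,0,0,0],[22,0,0,0],[26,0,0,0],[30,0,0,0],[34,0,0,0],[38,0,0,0],[42,0,0,0],[46,0,0,0],[50,0,0,0],[54,0,0,0],[58,0,0,0],[61,0,0,0],[64,0,0,0],[66,0,0,0],[66,0,0,0]]
  ]
}}

```text
time: 4.9
tool_pos: [514.8, -0.7, 75.2]
tcp_rot: [3.141, -0.0, 0.107]
contact_force: [-1.7, -0.2, 0.0]
grip_width: 91.9
```

```bash
cat >> h.py <<'E'
def bar(name,fn):
    p,d=snap(name,fn); P=cloud(name,d); f=tof(P)
    m=((P[...,2]>18)&(P[...,2]<30)&(f[...,0]<45)&(f[...,0]>-200)&(abs(f[...,1])<250)&(d>0)).astype(np.uint8)
    n,l,s,c=cv2.connectedComponentsWithStats(m,connectivity=4)
    for i in range(1,n):
        if s[i,4]>150:
            r=cv2.minAreaRect(f[l==i].astype(np.float32)); print(c[i].round(),s[i,4],np.round(r[0],1),np.round(r[1],1),round(r[2],2))
E
python3 - <<'E'
from h import *
st(); bar('top','t1')
E
```

```text
t 4.9 tcp_f [-104.   -8.] z 75.2 yaw 6.12 F_f -1.69 -0.05 Fz 0.03 w 91.9
[351. 183.] 2408 [  -9.2 -103.1] [271.3 100.2] 89.41
[214. 201.] 1690 [ 20.1 139. ] [ 40.8 200.6] 0.11
[411. 269.] 246 [-187.7 -229.6] [24.9 40.4] 1.25
```

View pics/t1.png

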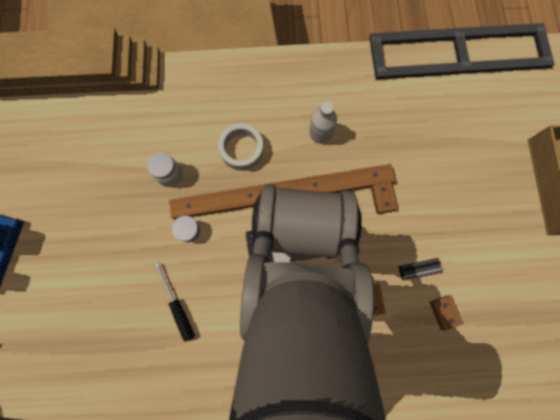

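The top view is blocked by the wrist, so I'll use the scene camera from now on.

```bash
python3 - <<'E'
from h import *
bar('scene','s1')
E
```

```text
[268. 232.] 3168 [-3.  -0.6] [482.5 101.6] 88.62
[286. 204.] 769 [-87.3 -15.8] [179.8  50.6] 89.65
```

View pics/s1.png

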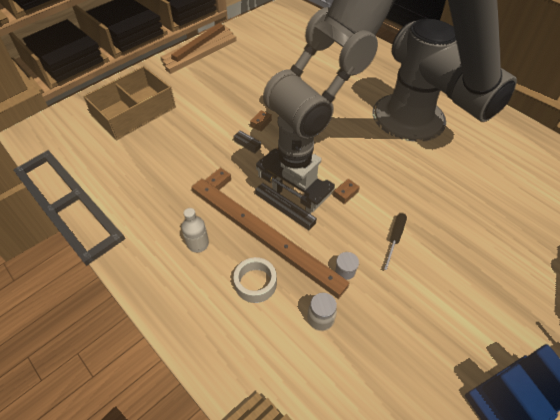

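The bar has squared up against both fingers, with its centre at y_f ≈ -16. About 64 mm remains to the fence.

{"method": "carry_out", "body": {
  "deltas": [
    [[3,0,0,0],[7,0,0,0],[11,0,0,0],[15,0,0,0],[19,0,0,0],[23,0,0,0],[27,0,0,0],[31,0,0,0],[35,0,0,0],[39,0,0,0],[43,0,0,0],[47,0,0,0],[50,0,0,0],[53,0,0,0],[55,0,0,0],[57,0,0,0],[58,0,0,0],[59,0,0,0],[60,0,0,0],[60,0,0,0]]
  ]
}}

```text
time: 7.0
tool_pos: [574.4, 5.8, 75.2]
tcp_rot: [3.141, -0.0, 0.107]
contact_force: [-1.2, 0.7, -0.3]
grip_width: 91.5
```

```bash
python3 - <<'E'
from h import *
st(); bar('scene','s2')
E
```

```text
t 7.0 tcp_f [-44.1  -7.9] z 75.2 yaw 6.13 F_f -1.09 0.78 Fz -0.28 w 91.5
[268. 229.] 3986 [-7.  -1.1] [481.5 101.9] 89.76
```

{"method": "carry_out", "body": {
  "deltas": [
    [[1,0,0,0],[2,0,0,0],[2.5,0,0,0],[3,0,0,0],[3,0,0,0],[3,0,0,0]]
  ]
}}

```text
time: 7.65
tool_pos: [577.3, 6.1, 75.2]
tcp_rot: [3.141, -0.0, 0.107]
contact_force: [-1.0, -0.4, 0.0]
grip_width: 91.9
```

{"method": "carry_out", "body": {
  "deltas": [
    [[0.5,0,0,0],[0.5,0,0,0],[0.5,0,0,0]]
  ]
}}

```text
time: 7.95
tool_pos: [577.8, 6.1, 75.2]
tcp_rot: [3.141, -0.0, 0.107]
contact_force: [-1.6, 0.4, 0.1]
grip_width: 91.9
```

{"method": "carry_out", "body": {
  "deltas": [
    [[0.5,0,0,0],[0.5,0,0,0],[0.5,0,0,0]]
  ]
}}

```text
time: 8.25
tool_pos: [578.2, 6.2, 75.2]
tcp_rot: [3.142, -0.0, 0.107]
contact_force: [-2.7, -0.8, -0.2]
grip_width: 91.9
```

{"method": "carry_out", "body": {
  "deltas": [
    [[0.5,0,0,0],[0.5,0,0,0],[0.5,0,0,0]]
  ]
}}

```text
time: 8.55
tool_pos: [578.3, 6.2, 75.2]
tcp_rot: [-3.142, 0.001, 0.107]
contact_force: [-4.7, -1.5, 3.7]
grip_width: 91.9
```

{"method": "carry_out", "body": {
  "deltas": [
    [[0.5,0,0,0],[0.5,0,0,0],[0.5,0,0,0]]
  ]
}}

```text
time: 8.85
tool_pos: [578.4, 6.2, 75.2]
tcp_rot: [-3.141, 0.002, 0.107]
contact_force: [-6.8, -0.2, 3.8]
grip_width: 91.8
```

{"method": "carry_out", "body": {
  "deltas": [
    [[0.5,0,0,0],[0.5,0,0,0],[0.5,0,0,0]]
  ]
}}

```text
time: 9.15
tool_pos: [578.5, 6.2, 75.2]
tcp_rot: [-3.141, 0.003, 0.107]
contact_force: [-8.8, -2.2, 5.8]
grip_width: 91.6
```

The force rose to 9 N at x_f ≈ -40, as predicted for flush. I'll back off, lift, close the fingers, move over to the bar's left end and look.

{"method": "carry_out", "body": {
  "deltas": [
    [[-4,0,0,0],[-10,0,0,0],[-15,0,0,0],[-15,0,-20,0],[-15,0,-40,0],[-15,0,-60,0],[-10,-20,-65,0],[-5,-40,-65,0],[0,-60,-65,0],[8,-80,-65,0],[16,-95,-65,0],[20,-110,-65,0],[23,-118,-65,0],[23,-118,-65,0],[23,-118,-65,0]]
  ]
}}

```text
time: 10.65
tool_pos: [589.9, 125.8, 140.0]
tcp_rot: [3.141, 0.0, 0.107]
contact_force: [0.1, -0.1, -0.2]
grip_width: 91.9
```

{"method": "carry_out", "body": {
  "deltas": [
    [[0,0,0,0],[0,0,0,0],[0,0,0,0],[0,0,0,0],[0,0,0,0],[0,0,0,0],[0,0,0,0],[0,0,0,0]]
  ],
  "fingers": 0
}}

```text
time: 11.45
tool_pos: [590.0, 126.2, 140.2]
tcp_rot: [3.142, -0.0, 0.107]
contact_force: [-0.5, -0.9, 0.7]
grip_width: 32.3
```

```bash
cat >> h.py <<'E'
def edges(name,fn):
    """dark-bar pixels -> rect in fence frame"""
    p,d=snap(name,fn); P=cloud(name,d); f=tof(P); h=cv2.cvtColor(p,cv2.COLOR_BGR2HSV)
    m=((P[...,2]>18)&(P[...,2]<30)&(f[...,0]<8)&(f[...,0]>-60)&(abs(f[...,1])<190)&(d>0)&(h[...,1]<90)).astype(np.uint8)
    m=cv2.morphologyEx(m,cv2.MORPH_OPEN,np.ones((3,3)))
    n,l,s,c=cv2.connectedComponentsWithStats(m)
    for i in range(1,n):
        if s[i,4]>100:
            q=f[l==i]; r=cv2.minAreaRect(q.astype(np.float32)); print(c[i].round(),s[i,4],np.round(r[0],1),np.round(r[1],1),round(r[2],2),'y',q[:,1].min().round(1),q[:,1].max().round(1))
E
python3 - <<'E'
from h import *
st(); edges('scene','s3'); edges('top','t3')
a=cv2.imread('pics/s3.png')[150:310,180:390]; cv2.imwrite('pics/s3c.png',cv2.resize(a,None,fx=3.5,fy=3.5,interpolation=cv2.INTER_CUBIC))
E
```

```text
t 11.45 tcp_f [-15.9 110.2] z 140.2 yaw 6.13 F_f -0.64 -0.83 Fz 0.71 w 32.3
[267. 215.] 358 [-16.5 -15.7] [ 28.1 178.2] 2.2 y -104.9 73.2
[307. 203.] 727 [-16.1 -41.8] [ 28.6 124. ] 0.29 y -103.9 20.2
```

View pics/s3c.png

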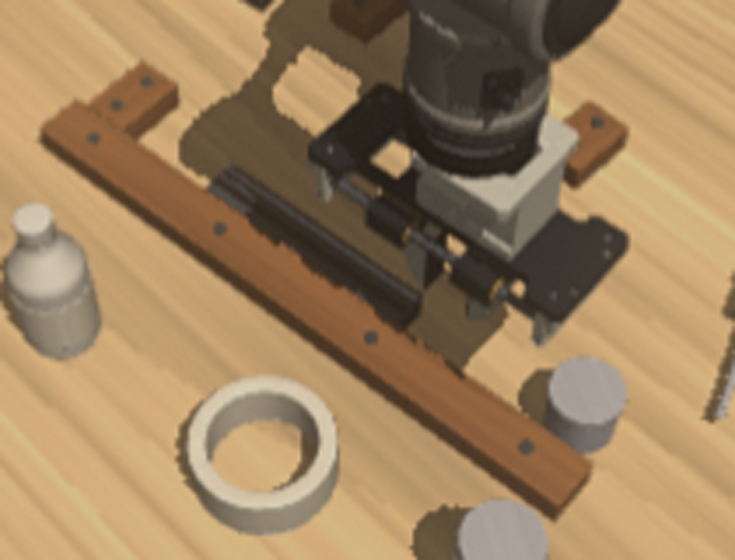

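The bar lies flush along the fence, y_f from -105 to 73, with the stop face at -190 (85 mm to go). Now I finish closing the fingers and descend by the bar's end.

{"method": "carry_out", "body": {
  "deltas": [
    [[0,0,0,0],[0,0,0,0],[0,0,0,0],[0,0,0,0],[0,0,0,0],[0,0,20,0],[0,0,40,0],[0,0,55,0],[0,0,62,0],[0,0,65,0],[0,0,65,0]]
  ],
  "fingers": 0
}}

```text
time: 12.65
tool_pos: [590.2, 126.2, 75.3]
tcp_rot: [3.141, -0.0, 0.107]
contact_force: [0.5, 0.3, 0.3]
grip_width: 0.6
```

{"method": "carry_out", "body": {
  "deltas": [
    [[0,3,0,0],[0,6,0,0],[0,9,0,0],[0,12,0,0],[0,15,0,0],[0,18,0,0],[0,21,0,0],[0,24,0,0],[0,28,0,0],[0,32,0,0],[0,36,0,0],[0,40,0,0],[0,44,0,0],[0,48,0,0],[0,51,0,0],[0,54,0,0],[0,56,0,0],[0,58,0,0],[0,60,0,0],[0,60,0,0]]
  ]
}}

```text
time: 14.65
tool_pos: [596.4, 66.1, 75.2]
tcp_rot: [3.141, -0.0, 0.107]
contact_force: [-0.9, 1.0, 1.9]
grip_width: 0.4
```

```bash
python3 - <<'E'
from h import *
st(); edges('scene','s4')
E
```

```text
t 14.65 tcp_f [-15.8  49.8] z 75.2 yaw 6.13 F_f -0.77 1.13 Fz 1.93 w 0.4
```

{"method": "carry_out", "body": {
  "deltas": [
    [[0,2,0,0],[0,5,0,0],[0,8,0,0],[0,11,0,0],[0,14,0,0],[0,17,0,0],[0,20,0,0],[0,23,0,0],[0,26,0,0],[0,29,0,0],[0,31,0,0],[0,32,0,0],[0,32,0,0]]
  ]
}}

```text
time: 16.0
tool_pos: [599.8, 34.4, 75.2]
tcp_rot: [3.141, 0.0, 0.107]
contact_force: [-0.5, 1.5, 1.9]
grip_width: 0.6
```

```bash
python3 - <<'E'
from h import *
st(); snap('scene','s5')
a=cv2.imread('pics/s5.png')[150:310,180:390]; cv2.imwrite('pics/s5c.png',cv2.resize(a,None,fx=3.5,fy=3.5,interpolation=cv2.INTER_CUBIC))
E
```

```text
t 16.0 tcp_f [-15.8  17.8] z 75.2 yaw 6.12 F_f -0.35 1.51 Fz 1.92 w 0.6
```

View pics/s5c.png

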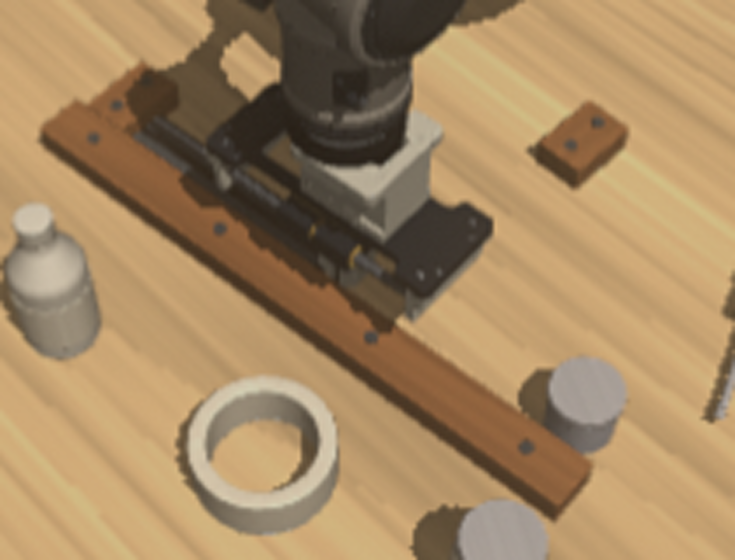

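The bar slides along the fence and its far end is nearing the stop at crop (140,120). Now I creep to contact.

{"method": "carry_out", "body": {
  "deltas": [
    [[0,1,0,0],[0,2,0,0],[0,3,0,0],[0,4,0,0],[0,5,0,0],[0,6,0,0],[0,6,0,0],[0,6,0,0]]
  ]
}}

```text
time: 16.85
tool_pos: [600.5, 28.5, 75.2]
tcp_rot: [3.141, 0.0, 0.107]
contact_force: [0.2, 1.9, 0.8]
grip_width: 0.3
```

{"method": "carry_out", "body": {
  "deltas": [
    [[0,0.5,0,0],[0,1,0,0],[0,1,0,0],[0,1,0,0]]
  ]
}}

```text
time: 17.25
tool_pos: [600.5, 27.7, 75.2]
tcp_rot: [3.141, 0.0, 0.107]
contact_force: [-0.4, 3.2, 1.6]
grip_width: 0.6
```

{"method": "carry_out", "body": {
  "deltas": [
    [[0,0.5,0,0],[0,1,0,0],[0,1,0,0],[0,1,0,0]]
  ]
}}

```text
time: 17.65
tool_pos: [600.7, 26.6, 75.2]
tcp_rot: [3.141, 0.0, 0.107]
contact_force: [-0.9, 1.9, 1.9]
grip_width: 0.4
```

{"method": "carry_out", "body": {
  "deltas": [
    [[0,0.5,0,0],[0,1,0,0],[0,1,0,0],[0,1,0,0]]
  ]
}}

```text
time: 18.05
tool_pos: [600.8, 25.6, 75.2]
tcp_rot: [3.141, 0.0, 0.107]
contact_force: [-1.0, 2.3, 0.9]
grip_width: 0.6
```

{"method": "carry_out", "body": {
  "deltas": [
    [[0,0.5,0,0],[0,1,0,0],[0,1,0,0],[0,1,0,0]]
  ]
}}

```text
time: 18.45
tool_pos: [600.9, 24.7, 75.2]
tcp_rot: [3.141, 0.0, 0.107]
contact_force: [-0.3, 2.2, 1.4]
grip_width: 0.4
```

{"method": "carry_out", "body": {
  "deltas": [
    [[0,0.5,0,0],[0,1,0,0],[0,1,0,0],[0,1,0,0]]
  ]
}}

```text
time: 18.85
tool_pos: [601.0, 24.1, 75.2]
tcp_rot: [-3.141, -0.0, 0.107]
contact_force: [-0.1, 4.6, 2.0]
grip_width: 0.3
```

{"method": "carry_out", "body": {
  "deltas": [
    [[0,0.5,0,0],[0,1,0,0],[0,1,0,0],[0,1,0,0]]
  ]
}}

```text
time: 19.25
tool_pos: [600.9, 23.9, 75.2]
tcp_rot: [-3.14, 0.0, 0.107]
contact_force: [-0.3, 8.6, 1.3]
grip_width: 0.3
```

Force rose to 8.6 N at the predicted place, so the bar has butted. I'll back off, clear the view and check.

{"method": "carry_out", "body": {
  "deltas": [
    [[0,-5,0,0],[0,-12,0,0],[0,-16,0,0],[0,-16,-20,0],[0,-16,-45,0],[0,-16,-70,0],[-30,-16,-90,0],[-70,-16,-100,0],[-110,-16,-100,0],[-150,-16,-100,0],[-180,-16,-100,0],[-180,-16,-100,0],[-180,-16,-100,0]]
  ]
}}

```text
time: 20.55
tool_pos: [420.8, 19.2, 175.7]
tcp_rot: [3.141, -0.002, 0.107]
contact_force: [0.6, 0.3, 0.8]
grip_width: 0.6
```

```bash
python3 - <<'E'
from h import *
st(); edges('scene','s6'); edges('top','t6')
a=cv2.imread('pics/s6.png')[150:270,170:320]; cv2.imwrite('pics/s6c.png',cv2.resize(a,None,fx=5,fy=5,interpolation=cv2.INTER_CUBIC))
E
```

```text
t 20.55 tcp_f [-195.4   21.7] z 175.7 yaw 6.11 F_f 0.63 0.26 Fz 0.82 w 0.6
[246. 202.] 509 [ -13.8 -100.3] [177.9  30.5] 89.76 y -189.2 -11.2
[332. 198.] 1149 [-15.9 -98.7] [ 29.2 179.1] 0.08 y -188.3 -9.2
```

View pics/s6c.png

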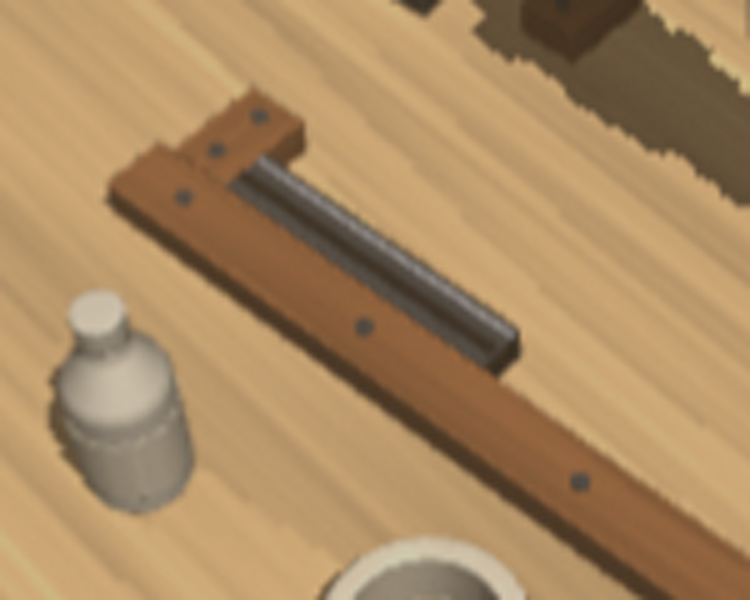

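The bar is flush with the fence and butted against the stop: centre x_f ≈ -14 to -16 mm, y_f ≈ -99 to -100 mm, angle below 0.3°. I'm handing in.

```bash
python3 - <<'E'
from h import *
bot.close_job()
E
```

```text
the job is handed in; nothing more can be done
```

The bar is lying flush against the fence and butted against the stop block, and the job is handed in at about 20.7 s of the 45 s. The interface gave no verdict.

**What I did:**
- I squared the bar up with the open fingers used as a two-point pusher.
- I pressed it flush on the fence, reaching about 9 N, with its end still about 85 mm short of the stop.
- I then pushed its left end with the closed fingers until it met the stop, at about 9 N, and moved the arm clear.

**Last checks, both cameras:**

| Measure | Result | Needed |
|---|---|---|
| Bar centre from the fence face | 14 to 16 mm | 0 to 19 mm |
| Angle to the fence | under 0.3° | under 1.4° |
| Bar centre along the fence | -99 to -100 mm | -100 mm, within 3.5 mm |

- **Camera disagreement:** the two cameras differed by about 2 mm, which is within their calibration.
- **Failed detection:** one mid-slide detection of the bar found nothing, probably because the gripper blocked the view. I went by the force readings and a picture instead.
- **Bystanders:** I did not measure them again at the end. The arm's path stayed clear of them, and those visible in the pictures looked unmoved.

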